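Fill the dish with firebrick chunks from the gated chute

ROBOT

A 6-joint arm with a two-finger parallel gripper is mounted at the origin on the work surface. World frame = base frame: x ahead of the robot, y to its left, z up, the work surface at z = 0. Lengths are in m, angles in rad, forces in N, time in s.
With the tool pointing down it reaches from about 0.35 to 0.8 m from the base axis. Payload 7.3 kg.
Tool frame: the origin (TCP) lies at the very end of the fingers, on their centre line; the grasp point (between the pads) lies 19 mm behind it; z points along the fingers, x is the direction in which the jaws open and shut, and the axes are right-handed (so a half turn about z gives the same grasp; the last joint's range is limited). The gripper opens to 85 mm and grips with 20 to 120 N. Pads are 22 mm wide; open, the fingers measure 114 mm over their backs; the gripper's body (76 mm by 85 mm) begins 54 mm behind the grasp point. The pads swing forward as they close: fully open they stand 13 mm farther back than shut.
Start: joints at [1.161, 0.342, 1.524, -0, 1.275, -0.146], TCP at [0.137, 0.507, 0.231] pointing down, gripper open.
Joint ranges: [-2.53, 2.53], [-0.77, 2.02], [0.04, 2.7], [-1, 4.14], [0.28, 2.66], [-3.11, 3.11]. Speed limits (rad/s): [2.57, 2.57, 3.14, 3.14, 3.14, 3.14].

INTERFACE

Orientations are given as a rotation vector (axis times angle).
In Python, from station import r gives the robot as it stands. The module is installed in compiled form; this text tells all that it offers.
- The arm moves only by the tool apply_moves, never from a script. Its argument "steps" is a list of rows, each a list of 5 numbers: the shift along the tool's x, y, z in cm, then the turn about the tool's z in rad, then the closure in counts, from 0 (fully open) to 255 (shut). In form: [[x, y, z, turn, fingers], ...]. A call has 1 to 20 rows; each row is the pose to reach, as a shift and turn from the pose commanded when the call began, along the tool's axes at that moment; what a row does not reach only later rows make up. A row lasts 1/10 s, in which the tool goes at most 50 mm and 8.59 degrees, less where a joint would pass 70% of its speed; a pose out of reach is approached as far as the arm can. A call with a gripper value outside its range is refused whole. The fingers move at their own pace and stop on an object; "grip_force" is the grip in N (left out, the last holds). Time passes only in rows, so rows that repeat a pose let the fingers close. It gives the time, the measured TCP pose, the force and the opening at its end, in the units of the state.
- r.get_state(): the state, without advancing time (a new reading comes with each control period).
- r.get_image(name): name is "scene" or "top" or "wrist"; returns the picture (420x560x3 uint8, red, green, blue); there is no depth.
- r.calibration(name): a dict with "vfov" (degrees; the focal length in pixels is half the picture's height over the tangent of half this angle, whatever the lens; pixels are square), "cx", "cy" (the principal point, pixels), "dist_coeffs" ([k1, k2, p1, p2, k3] as OpenCV has them; the pictures are not rectified), "pose" (4x4, takes a point from camera to world coordinates). Camera axes: x right, y down, z forward; pixel columns grow to the right and rows downward; lengths in m; the calibration is good to about 2 mm. A picture is of the moment at which its call begins: read the wrist's pose just before it. calibration takes no time and is no camera call; for the wrist camera it gives the pose at the moment of the call.
- r.job_done(): hands the job in, once; it reports no verdict.
The state is a dict: "time_s": time; "q": joint angles; "dq": joint speeds; "effort": joint torques, N m; "ee_pos": TCP position; "tcp_rot": TCP orientation; "wrist_force": force on the tool from outside, world axes, zero at the start; "wrist_torque": the same for the moment, N m; "finger_gap": opening from 0.0 (shut) to 1.0 (fully open).
Only numpy, scipy, OpenCV 4.12 (cv2) and the standard library are available. Lean on these libraries where they do the work, as an engineer would, in place of code of your own. Each camera call takes 0.05 s, during which the arm holds its last target. There are 200 camera calls.

TASK

Stand the white dish upright on the bench under the lip of the steel chute, centred on the drop spot, and let go of it. Then squeeze in the release button on the side of the black grip, pull the telescoping rod straight up past its first stop to its second, and finish while still holding it there, with all three firebrick chunks slid down into the dish. Leave the jar, the kiln post and the try square where they are.

Things in the scene. Friction and masses are not known exactly. Their poses are not given: they have to be found in the camera images.
- dish: White round open stoneware dish, about 0.4 kg: outer diameter 144 mm at the foot, 156 mm at the rim, 45 mm high, wall 7 mm thick and nearly upright, floor 6 mm. Can be pinched by its wall from above, one finger inside; the rim's mid-wall is 74 mm from the axis. Origin: centre of its underside; z up along its axis. Starts on the bench left or right of the chute.
- chute: Fixed sheet-steel chute. Origin: on the bench straight below its lip; x points level towards its high far end (away from the robot within 0.2 rad), y left, z up. Trough 54 mm wide inside, walls 45 mm, rising 35 degrees from a lip 95 mm up; a gate plate at the lip holds the chunks back. Legs and base plate begin 80 mm behind the lip. Gate frame: to 41 mm in front of the lip, y within 35 mm, 87 mm or more up.
- drop_spot (a point): Point on the bench where the centre of the dish belongs: 60 mm in front of the lip (chute -x) on the midline; axes as the chute. A dish centred here has its rim under the lip with about 46 mm of air, and its -x side stands clear of the gate frame, so the dish is best held by that side.
- chute_lip (a point): Middle of the lower edge of the chute's floor, 95 mm above the bench; axes as the chute.
- grip (a point): Centre of the black grip block on top of the telescoping rod, 30 (x) by 26 (y) by 40 mm high. It is 262 mm above the bench with the rod down, 317 mm at the second stop, 22 mm in front of the lip on the midline. Axes as the chute; +y points out of the face with the button. Free all round and above; below it the outer tube, 35 mm wide in y, ends 22 mm below the grip's centre with the rod down.
- release_button (a joint): Button on the grip's +y face: steel block 18 mm wide, 22 mm high, centred, 6 mm proud (19 mm from the grip's centre). Value in m: 0 out, 0.006 fully in, flush. About 8 N pushes it in; it springs back. Pinching the grip along y from above with 20 N or more presses it. The rod is locked unless it is in by over 4.5 mm.
- pull_rod (a joint): Lift of the rod and its gate, m: 0 down (shut, locked); 0.022 first stop (locks there only if the button is let out; chunks cannot pass); 0.055 second stop, a hard end. Weight and a spring draw it down with 4 to 7 N; it does not lock at the second stop and drops when let go. Chunks slide out once it is up about 35 mm and come to rest in the dish a second or two later.
- chunk0: Off-white firebrick chunk nearest the gate at the start, a block 28 x 26 x 26 mm, 20 g nominal. Origin: its centre. Not to be handled.
- chunk1: Off-white firebrick chunk in the middle at the start, a block 28 x 26 x 26 mm, 20 g nominal. Origin: its centre. Not to be handled.
- chunk2: Off-white firebrick chunk farthest up the chute at the start, a block 28 x 26 x 26 mm, 20 g nominal. Origin: its centre. Not to be handled.
- jar: Bystander: closed glass jar, 68 mm diameter, 100 mm high. Origin: centre of its underside. It stands on the other side of the chute from the dish.
- kiln_post: Bystander: short pale ceramic tube standing on end, 44 mm diameter, 45 mm high. Origin: centre of its underside.
- square: Bystander: try square lying flat, steel blade 130 x 26 x 4 mm along its x, black stock 20 x 80 x 14 mm across the blade's -x end. Origin: on the bench between them, near the middle.
Mind the look-alikes: they are no part of the job. Several things look just like the dish: the one meant starts farthest to the robot's right.

How it is judged:
By the outcome, as a careful person would: the job done as asked, in the order asked, and still so for the second after the job is handed in, while the arm keeps its last pose, push and grip.
It also fails if it takes over 70 s, if anything falls off the work surface, if the arm or the gripper's body presses on something with over 40 N, if the wrist force passes 120 N, or if a joint passes its speed limit or range.

## Working session

There is one attempt and no reset: what is moved stays moved. The work goes in short steps, Python scripts to look and compute and a tool call to move; the robot and the scene stay as the last step left them, time stands still between calls to the robot, and variables do not carry over. Pictures are saved under pics/ and viewed, about 8 in all and at most 12, crops included, and the job is handed in when it is done.

Besides the shell and the picture viewer there is one more tool, called by a JSON object that holds its "fn" and its "kwargs". apply_moves: Moves the arm, as the interface text tells. Its arguments: {"type":"object","properties":{"steps":{"type":"array"},"grip_force":{"type":"number"}},"required":["steps"]}

```bash
mkdir -p pics
cat > h.py <<'E'
import numpy as np, cv2
from station import r
def K(c,h=420):
    f=h/2/np.tan(np.radians(c["vfov"])/2)
    return np.array([[f,0,c["cx"]],[0,f,c["cy"]],[0,0,1]])
def ray(c,uv):
    p=cv2.undistortPoints(np.array(uv,float).reshape(-1,1,2),K(c),np.array(c["dist_coeffs"],float)).reshape(-1,2)
    P=np.array(c["pose"]); d=np.c_[p,np.ones(len(p))]@P[:3,:3].T
    return P[:3,3],d
def onplane(c,uv,z):
    o,d=ray(c,uv); return o+d*((z-o[2])/d[:,2])[:,None]
def proj(c,X):
    P=np.linalg.inv(np.array(c["pose"])); X=np.array(X,float).reshape(-1,3)
    return cv2.projectPoints(X,cv2.Rodrigues(P[:3,:3])[0],P[:3,3],K(c),np.array(c["dist_coeffs"],float))[0].reshape(-1,2)
def snap(n,f):
    c=r.calibration(n); im=np.array(r.get_image(n)); cv2.imwrite("pics/"+f,im[:,:,::-1]); return c,im
def tri(c1,u1,c2,u2):
    o1,d1=ray(c1,u1);o2,d2=ray(c2,u2);d1=d1[0];d2=d2[0]
    A=np.c_[d1,-d2]; s=np.linalg.lstsq(A,o2-o1,rcond=None)[0]
    a=o1+d1*s[0];b=o2+d2*s[1]; return (a+b)/2,np.linalg.norm(a-b)
E
python3 - <<'E'
from h import *
for n in("scene","top"):
    c,im=snap(n,n+"0.png"); print(n,np.round(c["pose"],3).tolist(),c["vfov"],c["dist_coeffs"])
s=r.get_state(); print(s)
E
```

```text
scene [[0.729, 0.53, -0.434, 1.134], [0.684, -0.549, 0.48, -0.595], [0.016, -0.647, -0.763, 1.267], [0.0, 0.0, 0.0, 1.0]] 49.83375072191145 [0.01746803 0.         0.         0.         0.        ]
top [[-0.02, -0.997, 0.069, 0.437], [-1.0, 0.021, 0.011, 0.079], [-0.012, -0.068, -0.998, 1.183], [0.0, 0.0, 0.0, 1.0]] 56.896259590875054 [0.01867301 0.         0.         0.         0.        ]
{'time_s': 0.1, 'q': array([ 1.16103659e+00,  3.42653327e-01,  1.52490464e+00,  6.83220389e-05,
        1.27542475e+00, -1.45987342e-01]), 'dq': array([-0.00027655, -0.00074718, -0.0001751 ,  0.00012602, -0.00113839,
       -0.00051644]), 'effort': array([ 2.66347372e-03, -4.34446120e+01, -2.46491253e+01,  2.63494178e-05,
        4.67941616e-03,  2.63560685e-05]), 'ee_pos': array([0.13668979, 0.50652667, 0.2307012 ]), 'tcp_rot': array([ 2.49380598e+00,  1.90961950e+00, -1.95778349e-03]), 'wrist_force': array([ 0.61700864, -0.10347537,  0.31634046]), 'wrist_torque': array([-0.02061463, -0.00749379, -0.01200945]), 'finger_gap': 0.9962616671061982}
```

View pics/top0.png

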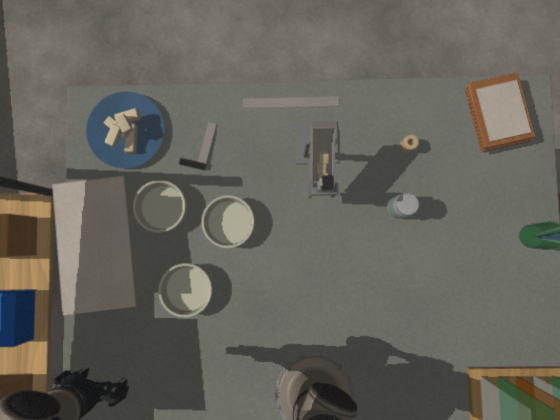

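View pics/scene0.png

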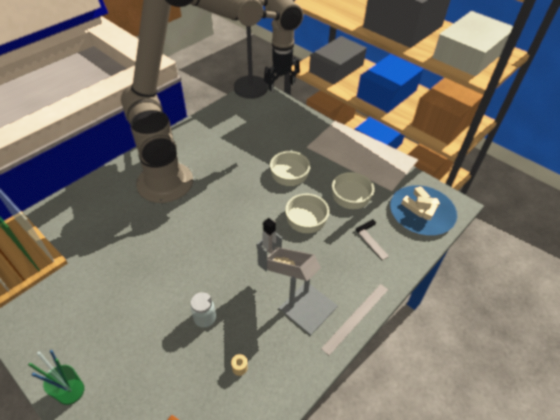

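Top view: three identical dishes, at (160,206), (228,222) and (185,291). Image right is the robot's right (-y), so the one at (228,222) fits "farthest to the robot's right". The chute is at (323,160) and its grip at (326,183). The jar is at (403,205), the post at (409,143) and the square at (200,150). I'll confirm in an enlarged crop.

Run:
```python
from h import *
c=r.calibration("top"); im=cv2.imread("pics/top0.png")
hsv=cv2.cvtColor(im,cv2.COLOR_BGR2HSV)
for u,v in [(160,206),(228,222),(185,291)]:
    print(u,v,onplane(c,[(u,v)],.045)[0].round(3))
for nm,p,z in [("jar",(405,203),.1),("post",(410,142),.045),("grip",(326,183),.28)]: print(nm,onplane(c,[p],z)[0].round(3))
cr=cv2.resize(im[100:270,190:350],None,fx=3.5,fy=3.5,interpolation=cv2.INTER_CUBIC)
cr=np.clip(cr.astype(float)*1.5,0,255).astype(np.uint8)
cv2.imwrite("pics/crop1.png",cr)
```

```text
160 206 [0.559 0.443 0.045]
228 222 [0.507 0.243 0.045]
185 291 [0.309 0.37  0.045]
jar [ 0.547 -0.261  0.1  ]
post [ 0.733 -0.3    0.045]
grip [ 0.58  -0.022  0.28 ]
```

View pics/crop1.png

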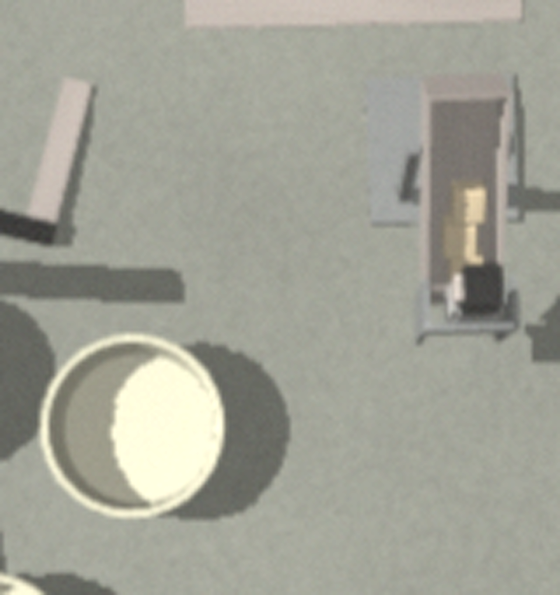

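The crop shows the target dish's rim circle centred at crop (133,425), i.e. image (228,221.5), with no dish further right. Moving above its near side.

{"fn": "apply_moves", "kwargs": {"steps": [[-17.7, 35.5, 2, 1.307, 0], [-17.7, 35.5, 2, 1.307, 0], [-17.7, 35.5, 2, 1.307, 0], [-17.7, 35.5, 2, 1.307, 0], [-17.7, 35.5, 2, 1.307, 0], [-17.7, 35.5, 2, 1.307, 0], [-17.7, 35.5, 2, 1.307, 0], [-17.7, 35.5, 2, 1.307, 0], [-17.7, 35.5, 2, 1.307, 0], [-17.7, 35.5, 2, 1.307, 0], [-17.7, 35.5, 2, 1.307, 0], [-17.7, 35.5, 2, 1.307, 0], [-17.7, 35.5, 2, 1.307, 0]]}}

```text
time_s: 1.4
ee_pos: [0.4328, 0.2442, 0.2114]
tcp_rot: [-3.141, -0.005, -0.0]
wrist_force: [0.1, 0.5, 0.8]
finger_gap: 0.992
```

```bash
cat >> h.py <<'E'
from scipy.spatial.transform import Rotation as R
def delta(target,yaw):
    s=r.get_state(); M=R.from_rotvec(s["tcp_rot"]).as_matrix()
    d=M.T@(np.array(target)-s["ee_pos"])*100
    y0=np.arctan2(M[1,0],M[0,0]); t=(y0-yaw+np.pi)%(2*np.pi)-np.pi
    return d.round(2),round(t,3)
E
python3 - <<'E'
from h import *
s=r.get_state(); print(s["time_s"],s["ee_pos"],s["tcp_rot"],s["q"])
c,im=snap("wrist","w1.png"); print(np.round(c["pose"],3).tolist(),c["vfov"])
c,im=snap("top","top1.png")
E
```

```text
1.4 [0.43280777 0.24417304 0.21142079] [-3.14145472e+00 -4.84688312e-03 -1.80887323e-04] [3.59240363e-01 3.08494062e-01 1.63129400e+00 9.15474440e-05
 1.20164974e+00 3.56121583e-01]
[[1.0, 0.004, 0.002, 0.434], [0.004, -0.958, -0.288, 0.315], [0.001, 0.288, -0.958, 0.354], [0.0, 0.0, 0.0, 1.0]] 65.48381320875833
```

View pics/w1.png

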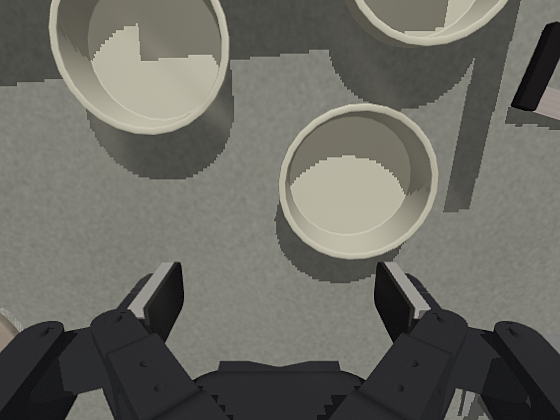

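Wrist view: the target dish is at about (358,181), with rim extents u 279–438 and v 103–259. The other two dishes are farther up.

Run:
```python
from h import *
from scipy.optimize import least_squares
c=r.calibration("wrist"); im=cv2.imread("pics/w1.png")
print("init",proj(c,[[.507,.243,.045]]))
# rim: warm bright pixels
lab=cv2.cvtColor(im,cv2.COLOR_BGR2LAB).astype(int); m=((lab[...,2]>134)&(lab[...,0]>90)).astype(np.uint8)
m=cv2.morphologyEx(m,cv2.MORPH_CLOSE,np.ones((5,5)))
n,L,st,_=cv2.connectedComponentsWithStats(m); l=np.argmax([st[i,4]*(abs(st[i,0]+st[i,2]/2-358)<30) if i else 0 for i in range(n)]); print(st[l])
h=cv2.convexHull(max(cv2.findContours((L==l).astype(np.uint8),cv2.RETR_EXTERNAL,cv2.CHAIN_APPROX_NONE)[0],key=len)).reshape(-1,2)
X=onplane(c,h,.045)[:,:2]
s=least_squares(lambda p:np.hypot(*(X-p[:2]).T)-p[2],[.507,.243,.078],loss='soft_l1',f_scale=.001); print(s.x,np.abs(s.fun).max())
# chute in top
ct=r.calibration("top"); k=3.5
f=lambda x,y:(190+x/k,100+y/k)
pl=onplane(ct,[f(370,72),f(372,223),f(523,220),f(523,100)],.003); print(pl.round(3)); d=pl[0]-pl[1]; print("ang",np.arctan2(d[1],d[0]))
t=cv2.imread("pics/top0.png")
g=onplane(ct,[f(480,290)],.282);print("grip?",g)
print("frame front",onplane(ct,[f(418,332),f(518,328)],.09).round(3))
```

```text
init [[353.44158219 185.76417543]]
[  278   103   161   157 19513]
[0.51123919 0.24252534 0.07734021] 0.0004002211883945006
[[ 0.82   0.035  0.003]
 [ 0.685  0.036  0.003]
 [ 0.685 -0.096  0.003]
 [ 0.792 -0.099  0.003]]
ang -0.00953027405168203
grip? [[ 0.57951531 -0.02468355  0.282     ]]
frame front [[ 0.577  0.004  0.09 ]
 [ 0.578 -0.077  0.09 ]]
```

{"fn": "apply_moves", "kwargs": {"steps": [[0.47, 0.17, 4, 0, 60], [0.47, 0.17, 8, 0, 60], [0.47, 0.17, 12, 0, 60], [0.47, 0.17, 15, 0, 60], [0.47, 0.17, 17, 0, 60], [0.47, 0.17, 18.5, 0, 60], [0.47, 0.17, 19.5, 0, 60], [0.47, 0.17, 19.5, 0, 60], [0.47, 0.17, 19.5, 0, 120], [0.47, 0.17, 19.5, 0, 170], [0.47, 0.17, 19.5, 0, 210], [0.47, 0.17, 19.5, 0, 230], [0.47, 0.17, 19.5, 0, 255], [0.47, 0.17, 19.5, 0, 255], [0.47, 0.17, 19.5, 0, 255], [0.47, 0.17, 19.5, 0, 255]], "grip_force": 45}}

```text
time_s: 3.1
ee_pos: [0.4391, 0.2429, 0.0175]
tcp_rot: [-3.14, -0.003, -0.005]
wrist_force: [-2.8, 5.1, 5.9]
finger_gap: 0.12
```

{"fn": "apply_moves", "kwargs": {"steps": [[0, 0, -1, 0, 255], [0, 0, -2, 0, 255], [0, 0, -2, 0, 255], [0, 0, -2, 0, 255]]}}

```text
time_s: 3.5
ee_pos: [0.4373, 0.2412, 0.0361]
tcp_rot: [3.141, -0.001, -0.003]
wrist_force: [-0.1, 0.3, -2.3]
finger_gap: 0.076
```

Run:
```python
from h import *
out=[]
lip=np.array([.604,-.026]);yaw=-.01
def W(x,y,z): return [lip[0]+x*np.cos(yaw)-y*np.sin(yaw),lip[1]+x*np.sin(yaw)+y*np.cos(yaw),z]
top=[W(-22+a,b,0) for a in(0,) for b in (0,)]
G=[W(-.022+a,b,.282) for a,b in((.015,.013),(.015,-.013),(-.015,-.013),(-.015,.013))]
G2=[W(-.022+a,b,.242) for a,b in((.015,.013),(.015,-.013),(-.015,-.013),(-.015,.013))]
LP=[W(0,.027,.095),W(0,-.027,.095)]
F=[W(-.041,.035,.087),W(-.041,-.035,.087)]
TR=[W(0,.027,.095+.045*.82),W(0,-.027,.095+.045*.82)]
PL=[W(.08,.0,0),W(.12,0,0)]
for n,(x0,x1,y0,y1) in {"top":(280,360,115,215),"scene":(240,330,200,300)}.items():
    c,im=snap(n,n+"1.png"); k=5; cr=cv2.resize(im[y0:y1,x0:x1,::-1],None,fx=k,fy=k,interpolation=cv2.INTER_CUBIC)
    cr=np.clip(cr*1.4,0,255).astype(np.uint8)
    for pts,col in((G,(0,0,255)),(G2,(255,0,255)),(LP,(0,255,0)),(F,(255,255,0))):
        p=((proj(c,pts)-[x0,y0]+.5)*k).astype(int); cv2.polylines(cr,[p],True,col,1)
    out.append(cv2.resize(cr,(400,500)) if n=="top" else cr[:500])
    if n=="scene": cr0=cr
h=max(o.shape[0] for o in out)
out=[cv2.copyMakeBorder(o,0,h-o.shape[0],0,0,cv2.BORDER_CONSTANT) for o in out]
o=np.hstack(out)[:600]; print(o.shape)
cv2.imwrite("pics/chk.png",o if o.shape[1]<=800 else cv2.resize(o,(800,int(o.shape[0]*800/o.shape[1]))))
print(r.get_state()["finger_gap"],r.get_state()["ee_pos"])
```

```text
(500, 850, 3)
0.08133632763130653 [0.43726767 0.24125378 0.03578401]
```

View pics/chk.png

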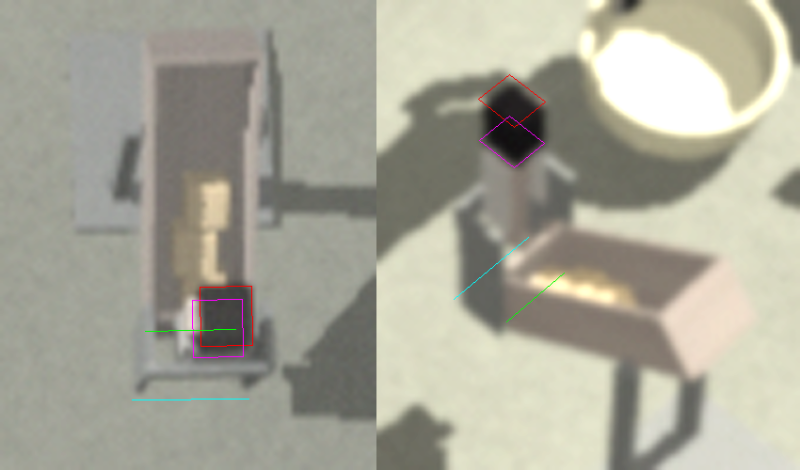

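Scene and top overlays agree with a lip at about (0.604,-0.027) and a yaw near -0.01. Carrying the dish low to the drop spot.

{"fn": "apply_moves", "kwargs": {"steps": [[0.5, 1.5, 0, 0, 255], [1, 4, 0, 0, 255], [1.5, 7, 0, 0, 255], [2, 10, 0, 0, 255], [2.5, 13, 0, 0, 255], [3, 16, 0, 0, 255], [3.2, 19, 0, 0, 255], [3.2, 22, 0, 0, 255], [3.2, 24.5, 0, 0, 255], [3.2, 26, 0, 0, 255], [3.2, 26.7, 0, 0, 255], [3.2, 26.7, 0, 0, 255], [3.2, 26.7, 0, 0, 255]]}}

```text
time_s: 4.9
ee_pos: [0.47, -0.025, 0.0361]
tcp_rot: [-3.141, 0.0, 0.001]
wrist_force: [-0.7, 0.1, -2.7]
finger_gap: 0.076
```

Run:
```python
from h import *
print(r.get_state()["ee_pos"])
c,im=snap("wrist","w2.png"); ct,it=snap("top","top2.png")
cr=cv2.resize(it[130:280,250:400],(400,400),interpolation=cv2.INTER_CUBIC)
cv2.imwrite("pics/c2.png",np.hstack([cv2.resize(im[:,80:],(400,350)).copy() if 0 else cv2.resize(im[:400,:400] if 0 else im,(400,400)),cr])[:,:,::-1])
```

```text
[ 0.47000673 -0.0249617   0.0361137 ]
```

View pics/c2.png

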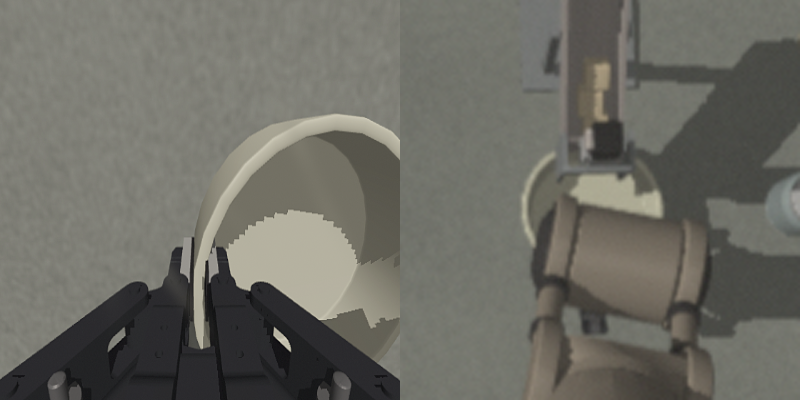

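{"fn": "apply_moves", "kwargs": {"steps": [[0, 0, 0.7, 0, 255], [0, 0, 1.3, 0, 255], [0, 0, 1.7, 0, 255], [0, 0, 1.9, 0, 255], [0, 0, 1.95, 0, 255], [0, 0, 1.95, 0, 255], [0, 0, 1.95, 0, 255]]}}

```text
time_s: 5.7
ee_pos: [0.4672, -0.0238, 0.0181]
tcp_rot: [-3.141, -0.003, 0.006]
wrist_force: [-21.9, 5.5, 29.1]
finger_gap: 0.081
```

Run:
```python
from h import *
s=r.get_state(); print(s["ee_pos"],s["wrist_force"],s["wrist_torque"],s["finger_gap"])
```

```text
[ 0.46720564 -0.02376814  0.01810423] [-21.87420425   5.526997    29.10364274] [-0.28333717  0.29586528 -0.1481808 ] 0.08124532087785384
```

{"fn": "apply_moves", "kwargs": {"steps": [[0, 0, -0.2, 0, 255], [0, 0, -0.2, 0, 255], [0, 0, -0.2, 0, 200], [0, 0, -0.2, 0, 150], [0, 0, -0.2, 0, 110], [0, 0, -0.2, 0, 110], [0, 0, -2, 0, 110], [0, 0, -5, 0, 90], [0, 0, -9, 0, 90], [0, 0, -13, 0, 90], [0, 0, -17, 0, 90], [0, 0, -18, 0, 90], [0, 0, -18, 0, 90]]}}

```text
time_s: 7.0
ee_pos: [0.471, -0.0255, 0.1981]
tcp_rot: [3.141, -0.0, 0.006]
wrist_force: [-0.8, 0.3, -0.3]
finger_gap: 0.642
```

{"fn": "apply_moves", "kwargs": {"steps": [[0, 0, -5, 0, 60], [0, 0, -10, -0.14, 0], [0, 0, -15, -0.28, 0], [0, 0, -18, -0.42, 0], [0, 0, -20, -0.56, 0], [0, 0, -20, -0.7, 0], [0, 0, -20, -0.84, 0], [0, 0, -20, -0.98, 0], [0, 0, -20, -1.12, 0], [0, 0, -20, -1.26, 0], [0, 0, -20, -1.4, 0], [0, 0, -20, -1.54, 0], [0, 0, -20, -1.57, 0], [0, 0, -20, -1.57, 0], [0, 0, -20, -1.57, 0]]}}

```text
time_s: 8.5
ee_pos: [0.4702, -0.0253, 0.3952]
tcp_rot: [-2.222, -2.218, 0.002]
wrist_force: [0.2, 0.1, -0.0]
finger_gap: 0.999
```

Run:
```python
from h import *
s=r.get_state(); print(s["ee_pos"],s["tcp_rot"])
c,im=snap("wrist","w3.png"); snap("scene","scene3.png");snap("top","top3.png"); print(np.round(c["pose"],3).tolist())
print("pred grip top centre",proj(c,[[.582,-.0265,.282]]),"lip",proj(c,[[.604,-.0265,.095]]))
```

```text
[ 0.47016688 -0.02532939  0.39521749] [-2.22193835 -2.21752725  0.00225223]
[[0.001, 0.958, 0.285, 0.399], [1.0, -0.001, -0.0, -0.027], [-0.0, 0.285, -0.958, 0.538], [0.0, 0.0, 0.0, 1.0]]
pred grip top centre [[279.77307186 318.82991096]] lip [[279.36663334 253.70312861]]
```

View pics/w3.png

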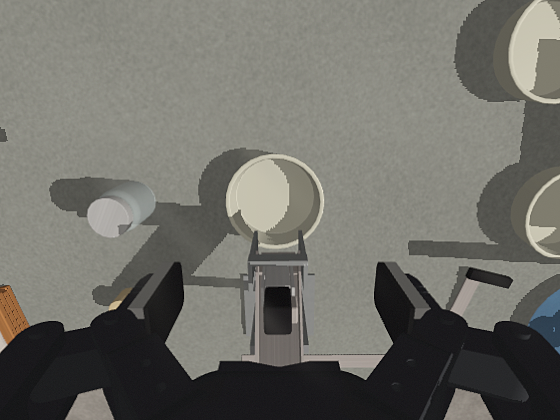

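Wrist view: the dish sits at (275,200), its rim under the gate frame (prongs at (255,235) and (302,235)). The black grip is at (278,310), on the midline u≈279. Measuring both.

Run:
```python
from h import *
from scipy.optimize import least_squares
c=r.calibration("wrist"); im=cv2.imread("pics/w3.png")
pts=np.array([[226,200],[324,201],[274,153],[240,169],[309,167]])
lab=cv2.cvtColor(im,cv2.COLOR_BGR2LAB).astype(int); m=((lab[...,2]>134)&(lab[...,0]>90)).astype(np.uint8); m[255:]=0; m[:140]=0; m[:,:215]=0; m[:,335:]=0
ys,xs=np.nonzero(m); 
h=cv2.convexHull(np.c_[xs,ys].astype(np.int32)).reshape(-1,2); h=h[(h[:,1]<225)]
X=onplane(c,h,.045)[:,:2]
s=least_squares(lambda p:np.hypot(*(X-p[:2]).T)-.078,[.544,-.025],loss='soft_l1',f_scale=.001); print("dish",s.x,np.abs(s.fun).max(),len(h))
g=im.max(2); b=(g<45).astype(np.uint8); b[:275]=0;b[345:]=0;b[:,:250]=0;b[:,310:]=0
ys,xs=np.nonzero(b); print("black",xs.min(),xs.max(),ys.min(),ys.max())
for z in(.282,.242): print(z,proj(c,[[.582+a,-.0265+q,z] for a in(-.015,.015) for q in(-.013,.013)]).round(1).tolist())
print("frame",proj(c,[[.563,-.0615,.087],[.563,.0085,.087]]).round(1).tolist())
print(onplane(c,[[255,235],[302,235]],.15))
cv2.imwrite("pics/w3c.png",cv2.resize(np.clip(im[220:350,220:340]*1.8,0,255).astype(np.uint8),None,fx=4.5,fy=4.5,interpolation=cv2.INTER_NEAREST))
```

```text
dish [ 0.54140674 -0.03404985] 0.0010116923273746498 27
black 264 291 287 333
0.282 [[265.3, 303.6], [294.2, 303.6], [265.7, 331.7], [293.7, 331.7]]
0.242 [[266.9, 281.1], [292.4, 281.1], [267.2, 306.7], [292.1, 306.7]]
frame [[255.6, 225.2], [303.2, 225.1]]
[[ 0.55337789 -0.05770645  0.15      ]
 [ 0.55340328  0.00224949  0.15      ]]
```

View pics/w3c.png

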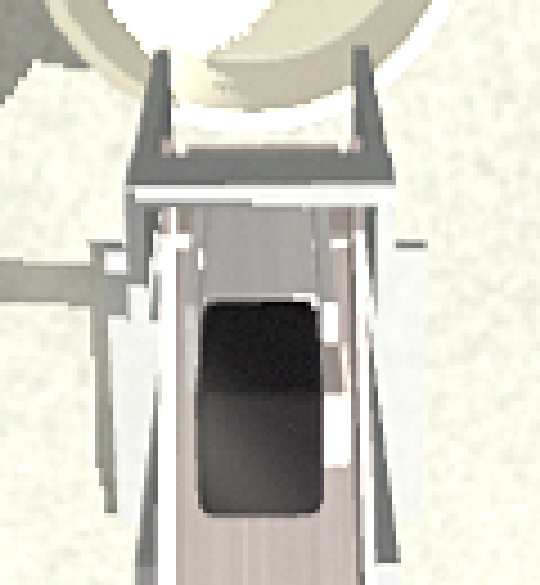

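The same view puts the dish at (0.541,-0.034). From the frame and grip, the drop spot is about (0.549,-0.029). That is an offset of about 9 mm, cheap to fix, so I'll regrip the near wall and shift.

{"fn": "apply_moves", "kwargs": {"steps": [[-0.87, -0.27, 3, 0.15, 60], [-0.87, -0.27, 6, 0.3, 60], [-0.87, -0.27, 9, 0.45, 60], [-0.87, -0.27, 12, 0.6, 60], [-0.87, -0.27, 14, 0.75, 60], [-0.87, -0.27, 16, 0.9, 60], [-0.87, -0.27, 18, 1.05, 60], [-0.87, -0.27, 20, 1.2, 60], [-0.87, -0.27, 22, 1.35, 60], [-0.87, -0.27, 24, 1.5, 60], [-0.87, -0.27, 26, 1.57, 60], [-0.87, -0.27, 29, 1.57, 60], [-0.87, -0.27, 33, 1.57, 60], [-0.87, -0.27, 36, 1.57, 60], [-0.87, -0.27, 37, 1.57, 60], [-0.87, -0.27, 37.6, 1.57, 60], [-0.87, -0.27, 37.6, 1.57, 120]]}}

```text
time_s: 10.35
ee_pos: [0.4679, -0.0341, 0.0211]
tcp_rot: [3.142, -0.0, 0.001]
wrist_force: [-0.5, -0.2, 0.6]
finger_gap: 0.616
```

{"fn": "apply_moves", "kwargs": {"steps": [[0, 0, 0, 0, 170], [0, 0, 0, 0, 210], [0, 0, 0, 0, 255], [0, 0, 0, 0, 255], [0, 0, 0, 0, 255], [0, 0, 0, 0, 255], [0, 0, -0.6, 0, 255], [0, 0, -0.6, 0, 255]]}}

```text
time_s: 11.15
ee_pos: [0.4691, -0.0341, 0.0283]
tcp_rot: [3.141, 0.001, 0.007]
wrist_force: [3.6, 2.0, 2.3]
finger_gap: 0.082
```

{"fn": "apply_moves", "kwargs": {"steps": [[0, 0, -0.2, 0, 255], [0.4, -0.25, -0.2, 0, 255], [0.75, -0.5, -0.2, 0, 255], [0.75, -0.5, -0.2, 0, 255], [0.75, -0.5, 0.2, 0, 255], [0.75, -0.5, 0.4, 0, 255], [0.75, -0.5, 0.4, 0, 255], [0.75, -0.5, 0.4, 0, 200], [0.75, -0.5, 0.4, 0, 150], [0.75, -0.5, 0.4, 0, 110], [0.75, -0.5, 0.4, 0, 110], [0.75, -0.5, -2, 0, 110], [0.75, -0.5, -5, 0, 90], [0.75, -0.5, -9, 0, 90], [0.75, -0.5, -13, 0, 90], [0.75, -0.5, -17, 0, 60], [0.75, -0.5, -20, 0, 30], [0.75, -0.5, -25, 0, 0], [0.75, -0.5, -30, 0, 0], [0.75, -0.5, -33, 0, 0]]}}

```text
time_s: 13.15
ee_pos: [0.4753, -0.029, 0.3607]
tcp_rot: [3.141, 0.0, 0.007]
wrist_force: [0.2, -0.3, -0.2]
finger_gap: 1.003
```

{"fn": "apply_moves", "kwargs": {"steps": [[0, 0, -4, -0.15, 0], [0, 0, -4, -0.3, 0], [0, 0, -4, -0.45, 0], [0, 0, -4, -0.6, 0], [0, 0, -4, -0.75, 0], [0, 0, -4, -0.9, 0], [0, 0, -4, -1.05, 0], [0, 0, -4, -1.2, 0], [0, 0, -4, -1.35, 0], [0, 0, -4, -1.5, 0], [0, 0, -4, -1.57, 0], [0, 0, -4, -1.57, 0], [0, 0, -4, -1.57, 0]]}}

```text
time_s: 14.45
ee_pos: [0.4749, -0.029, 0.3966]
tcp_rot: [-2.224, -2.218, 0.0]
wrist_force: [-0.5, 0.7, -0.3]
finger_gap: 1.004
```

Run:
```python
from h import *
from scipy.optimize import least_squares
s=r.get_state(); print(s["ee_pos"],s["tcp_rot"])
c,im=snap("wrist","w4.png"); im=im[:,:,::-1].copy()
lab=cv2.cvtColor(im,cv2.COLOR_BGR2LAB).astype(int); m=((lab[...,2]>134)&(lab[...,0]>90)).astype(np.uint8); m[255:]=0; m[:140]=0; m[:,:215]=0; m[:,335:]=0
ys,xs=np.nonzero(m); h=cv2.convexHull(np.c_[xs,ys].astype(np.int32)).reshape(-1,2); h=h[(h[:,1]<225)]
X=onplane(c,h,.045)[:,:2]
q=least_squares(lambda p:np.hypot(*(X-p[:2]).T)-.078,[.544,-.025],loss='soft_l1',f_scale=.001); print("dish",q.x,np.abs(q.fun).max())
b=((im.max(2)<45)*1).astype(np.uint8); b[:275]=0;b[365:]=0;b[:,:250]=0;b[:,310:]=0
ys,xs=np.nonzero(b); print("black",xs.min(),xs.max(),ys.min(),ys.max())
for z in(.282,.242): print(z,proj(c,[[.585+a,-.0285+q,z] for a in(-.015,.015) for q in(-.013,.013)]).round(1).tolist())
cv2.imwrite("pics/w4c.png",cv2.resize(np.clip(im[130:360,200:360]*1.6,0,255).astype(np.uint8),None,fx=2.6,fy=2.6))
```

```text
[ 0.47486493 -0.0289904   0.39664637] [-2.22441197e+00 -2.21797684e+00  2.94218129e-04]
dish [ 0.54547792 -0.0315917 ] 0.0012436068436662007
black 250 309 282 364
0.282 [[267.3, 301.6], [296.2, 301.5], [267.7, 329.8], [295.8, 329.7]]
0.242 [[268.7, 279.3], [294.2, 279.3], [269.0, 304.9], [293.9, 304.9]]
```

View pics/w4c.png

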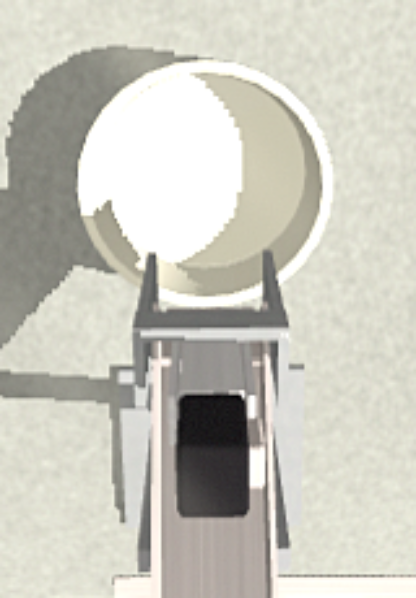

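Dish at (0.5455,-0.0316), about 3 mm from the drop spot (0.547,-0.0285). The grip is confirmed at (0.585,-0.0285). Going to pinch it along y.

{"fn": "apply_moves", "kwargs": {"steps": [[0, 3, 0, 0.01, 0], [0, 6, 0, 0.01, 0], [0.05, 9, 0, 0.01, 0], [0.05, 11, 0, 0.01, 0], [0.05, 11, 2, 0.01, 0], [0.05, 11, 5, 0.01, 0], [0.05, 11, 8, 0.01, 0], [0.05, 11, 11, 0.01, 0], [0.05, 11, 13.5, 0.01, 0], [0.05, 11, 14.9, 0.01, 0], [0.05, 11, 14.9, 0.01, 0], [0.05, 11, 14.9, 0.01, 80], [0.05, 11, 14.9, 0.01, 130], [0.05, 11, 14.9, 0.01, 170], [0.05, 11, 14.9, 0.01, 255], [0.05, 11, 14.9, 0.01, 255], [0.05, 11, 14.9, 0.01, 255], [0.05, 11, 14.9, 0.01, 255]], "grip_force": 50}}

```text
time_s: 16.3
ee_pos: [0.5855, -0.0267, 0.2493]
tcp_rot: [2.231, 2.211, 0.006]
wrist_force: [0.2, 6.8, 4.5]
finger_gap: 0.298
```

Run:
```python
from h import *
s=r.get_state(); print(s["ee_pos"],s["wrist_force"],s["finger_gap"]*85)
c,im=snap("wrist","w5.png"); c2,i2=snap("scene","scene5.png")
cv2.imwrite("pics/c5.png",np.hstack([cv2.resize(im,(400,300)),cv2.resize(i2[160:310,180:380],(400,300),interpolation=cv2.INTER_CUBIC)])[:,:,::-1])
```

```text
[ 0.58547987 -0.02672163  0.24930547] [0.24591762 6.77231658 4.51821784] 25.344598958268147
```

View pics/c5.png

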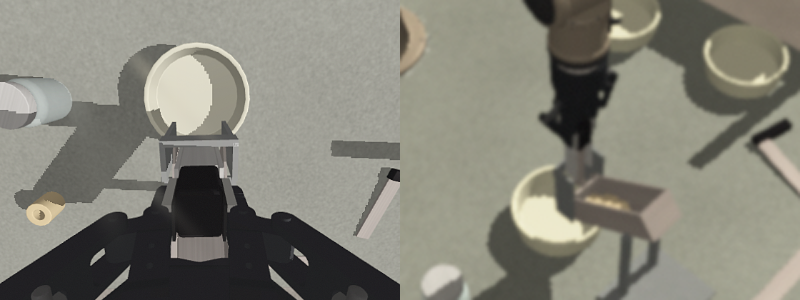

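The opening is 25–26 mm, so the button is flush. Pulling up.

{"fn": "apply_moves", "kwargs": {"steps": [[0, 0, -0.5, 0, 255], [0, 0, -1, 0, 255], [0, 0, -1.5, 0, 255], [0, 0, -2, 0, 255], [0, 0, -2.5, 0, 255], [0, 0, -3, 0, 255], [0, 0, -3.5, 0, 255], [0, 0, -4, 0, 255], [0, 0, -4.5, 0, 255], [0, 0, -5, 0, 255], [0, 0, -5.3, 0, 255], [0, 0, -5.4, 0, 255], [0, 0, -5.4, 0, 255], [0, 0, -5.4, 0, 255]]}}

```text
time_s: 17.8
ee_pos: [0.5854, -0.0267, 0.301]
tcp_rot: [-2.23, -2.211, -0.004]
wrist_force: [3.5, 7.5, -6.0]
finger_gap: 0.297
```

{"fn": "apply_moves", "kwargs": {"steps": [[0, 0, -0.1, 0, 255], [0, 0, -0.2, 0, 255], [0, 0, -0.3, 0, 255], [0, 0, -0.3, 0, 255], [0, 0, -0.3, 0, 255]]}}

```text
time_s: 18.3
ee_pos: [0.5854, -0.0267, 0.304]
tcp_rot: [-2.229, -2.211, -0.004]
wrist_force: [4.0, 6.6, -4.7]
finger_gap: 0.298
```

{"fn": "apply_moves", "kwargs": {"steps": [[0, 0, -0.1, 0, 255], [0, 0, -0.15, 0, 255], [0, 0, -0.15, 0, 255], [0, 0, -0.15, 0, 255], [0, 0, -0.15, 0, 255]]}}

```text
time_s: 18.8
ee_pos: [0.5853, -0.0267, 0.3045]
tcp_rot: [-2.229, -2.21, -0.002]
wrist_force: [5.7, 6.2, -11.8]
finger_gap: 0.299
```

Force rose at 55 mm of lift, which is the second stop. Waiting for the chunks to settle, then looking.

{"fn": "apply_moves", "kwargs": {"steps": [[0, 0, 0, 0, 255], [0, 0, 0, 0, 255], [0, 0, 0, 0, 255], [0, 0, 0, 0, 255], [0, 0, 0, 0, 255], [0, 0, 0, 0, 255], [0, 0, 0, 0, 255], [0, 0, 0, 0, 255], [0, 0, 0, 0, 255], [0, 0, 0, 0, 255], [0, 0, 0, 0, 255], [0, 0, 0, 0, 255], [0, 0, 0, 0, 255], [0, 0, 0, 0, 255], [0, 0, 0, 0, 255]]}}

```text
time_s: 20.3
ee_pos: [0.5854, -0.0267, 0.3045]
tcp_rot: [-2.229, -2.21, -0.002]
wrist_force: [4.8, 6.4, -10.1]
finger_gap: 0.298
```

Run:
```python
from h import *
s=r.get_state(); print(s["ee_pos"],s["wrist_force"],s["finger_gap"]*85)
c,im=snap("wrist","w6.png"); c2,i2=snap("scene","scene6.png")
cv2.imwrite("pics/c6.png",np.hstack([cv2.resize(im[:300,80:480],(400,300)),cv2.resize(i2[190:310,200:360],(400,300),interpolation=cv2.INTER_CUBIC)])[:,:,::-1])
```

```text
[ 0.5853563  -0.02670888  0.30450748] [  4.79577808   6.35915728 -10.14701091] 25.33735473494693
```

View pics/c6.png

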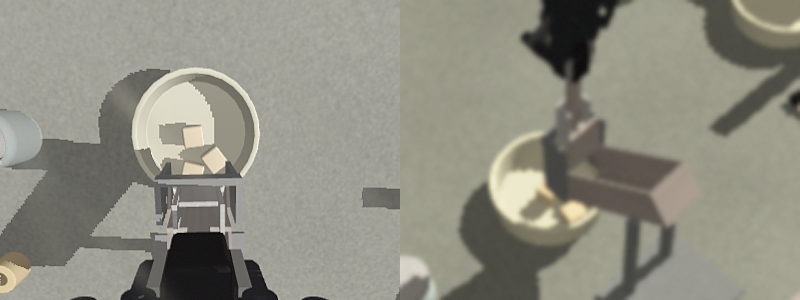

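The wrist view shows all three chunks in the dish, at crop (193,136), (214,158) and (193,168). The scene view shows the trough empty. Still holding at the stop, so I'm handing in.

```bash
python3 -c "
from h import *
print(r.job_done()); s=r.get_state(); print(s['time_s'],s['ee_pos'],s['finger_gap'])"
```

```text
the job is handed in; nothing more can be done
None
the job is handed in; nothing more can be done
```

The job was handed in at about 20.4 s. The dish is under the lip, the rod is held at its second stop, and all three firebrick chunks are in the dish.

- **Dish:** I picked up the dish farthest to the robot's right and stood it under the lip. The first placing was about 9 mm off, so I regripped it and shifted it. The last measurement was about 3 mm from my estimate of the drop spot. The camera calibration is only good to about 2 mm.
- **Rod:** The gripper closed to 25.3 mm on the 26 mm grip, so the button is flush. I pulled up 55 mm, where the downward force rose from about 5 N to 12 N. It settled at about 10 N, with the arm still holding at handover.
- **Chunks:** The last wrist view shows three chunks in the dish, and the scene view shows the chute empty.
- **Bystanders:** The jar, post and square were never approached, and I saw no sign that they had moved. I did not measure their positions again at the end.
- **Forces:** The highest wrist force I saw was about 37 N, when the dish was first set down on the bench. I eased off before letting go.
- **Checks that disagreed:** My first estimate of the chute from the top and scene cameras was about 3 to 4 mm off the close-up wrist view. I used the wrist values. I could not read the state after handing in, so nothing was checked beyond that point.

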